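Hang the caddy on the kitchen rack

TASK

Take the S-hook off the caddy's wall and hook it over the rack's bar so that its strap drops fully into the middle notch, where it cannot slide. Then hang the caddy by its bail in the hook's lower curl and let go, so that it hangs level, still and clear of the worktop. The rack only stands there: feel for the notch with a light hand (never load the bar with more than about 25 N), and leave the onion, the garlic and the spice jar where they are.

Things in the scene. Friction and masses are not known exactly. Their poses are not given: they have to be found in the camera images.
- rack: Fixed utensil rack. Origin on the worktop under the middle of its bar; z up, y along the bar, -x to the robot. Steel bar on edge, 8 mm thick (x), 335 long, in forks at y +-130 mm on posts behind it; wooden sole 90 x 320 x 18. Three square notches in the bar's top, 80 mm apart, 14.5 wide, 6 deep. The bar is stiff but was pushed endwise by up to 12 mm either way, by how much is not tracked.
- bar_mid (a point): Point on the rack, in the bar's centreline at the height of its top edge, 270 mm above the worktop (6 mm above the notch floors), at the rack's middle; axes as the rack's. Does not follow the bar's endwise shift: the middle notch's centre lies anywhere within 12 mm along y of this point and must be found by feel or sight. The bar is 22 mm high.
- hook: S-hook of steel strap 12 mm wide (y), 3 thick, 60 g. Origin: middle of the crown's underside, which rests on the bar. z up. Upper curl opens down: inside 13 mm wide (x +-6.5), flat flanks 19 mm over the outside (x +-9.5, grip from above, closing along x) down to z -24, back leg then flares to x 12, z -30. Spine at x -6.5 to -9.5. Hangs at first over the caddy's front wall; swings freely on a bar.
- curl (a point): Point on the hook, at the middle of the inner floor of its lower curl (hook frame x -17, z -76 mm); axes as the hook's. The curl opens up, 15 mm wide inside (x); its underside is 3 mm below this point, its tip, on the -x side, 9 to 13 mm from this point in x, ends 15.5 mm above it. Started with the curl outside the caddy, tip pointing away from it.
- caddy: Loose open wooden trough, 0.2 to 0.3 kg, 140 mm long (x), 66 wide (y), 84 high, walls and floor 9 mm. Origin: middle of its underside, z up. Its front end wall (mid-thickness x -65.5 mm, where the hook hangs) can be pinched from above. A rigid bail of 6 mm steel wire bridges its middle across y, standing above the rim; the caddy balances level on it.
- bail (a point): Point on the caddy: middle of the underside of the bail's straight level top, 46 mm long along y (caddy frame 0, 0, 124 mm: 40 mm above the rim); axes as the caddy's. When hung, it lies in the hook's lower curl, within a few mm of point curl.
- onion: Brown onion, 68 mm, in front of the rack; origin at its underside. To be left alone.
- garlic: Garlic bulb, 45 mm, in front of the rack; origin at its underside. To be left alone.
- cumin_jar: Small glass spice jar, 45 mm across, 109 mm high, in front of the rack; origin at its underside. To be left alone.
There are look-alikes about, which are no part of the job. Of the things that look like the hook, the larger one is meant.

How it is judged:
By the outcome, as a careful person would: the job done as asked, in the order asked, and still so for the second after the job is handed in, with the robot touching nothing.
It also fails if it takes over 72 s, if anything falls off the work surface, if the arm or the gripper's body presses on something with over 40 N, if the wrist force passes 120 N, or if a joint passes its speed limit or range.

ROBOT

A 7-joint arm with a two-finger parallel gripper is mounted at the origin on a cart in front of the work surface, level with it; the furniture and walls round the work are solid. World frame = base frame: x ahead of the robot, y to its left, z up, the work surface at z = 0. Lengths are in m, angles in rad, forces in N, time in s.
With the tool pointing down it reaches from about 0.375 to 0.925 m from the base axis. Payload 3.1 kg.
Tool frame: the origin (TCP) lies at the centre of the arm's flange, where the gripper is bolted on; the fingertips stand 173 mm ahead of it and the grasp point (between the pads) lies 155 mm ahead of it (tip_extent is the distance from the TCP to the fingertips, in m); z points along the fingers, y is the line along which they close (so a half turn about z gives the same grasp; the last joint's range is limited). The gripper opens to 85 mm and grips with 20 to 120 N. Pads are 22 mm wide; open, the fingers measure 114 mm over their backs; the gripper's body (76 mm by 85 mm) begins 54 mm behind the grasp point. The pads swing forward as they close: fully open they stand 13 mm farther back than shut.
Start: joints at [1.091, 0.383, 0.044, 1.598, -0.018, 1.161, -0.05], TCP at [0.242, -0.603, 0.405] pointing down, gripper open.
Joint ranges: [-2.61, 2.61], [-0.41, 2.15], [-1.48, 1.57], [0, 2.5], [-1.57, 4.71], [0.05, 1.97], [-2.85, 2.85]. Speed limits (rad/s): [2.79, 2.79, 3.14, 3.14, 3.14, 3.14, 3.14].

INTERFACE

Orientations are given as a unit quaternion [x, y, z, w].
In Python, from bench import move_to, servo_line, move_j, gripper_open, grasp, pause, ik, snapshot, MotionError, finish_job, current_t, current_q, current_dq, current_joint_efforts, current_position, current_tool_rot, current_contact_force, current_ft_torque, current_finger_gap, current_grip_force, tip_extent gives the robot as it stands. The module is installed in compiled form; this text tells all that it offers. Calls block until the motion is done:
- move_to(position, orientation): joint-space move of the TCP to a pose.
- servo_line(position, orientation=None, speed=0.15, guard=None): straight line of the TCP; orientation=None keeps the orientation; speed is the mean speed in m/s. With guard (N) it stops when the force on the tool has changed by that much, and returns True; else False.
- move_j(angles): joint-space move.
- gripper_open() and grasp(): open the fingers fully, or close them until they stop; the grip force is fixed at half the most.
- pause(seconds).
- ik(position, orientation): joint angles nearest the present ones, or None.
- snapshot(name): name is "scene" or "side" or "wrist"; returns a dict with "pixels" (480x640x3 uint8, blue, green, red), "z_map" (480x640 float32, m along the optical axis (not along the pixel's ray), 0 where there is no reading), "vfov" (degrees; the focal length in pixels is half the picture's height over the tangent of half this angle, whatever the lens; pixels are square), "cx", "cy" (the principal point, pixels), "extrinsics" (4x4, takes a point from camera to world coordinates). Camera axes: x right, y up, looking along -z (the intrinsics and any distortion apply to the point x, -y, -z); pixel columns grow to the right and rows downward; lengths in m; the calibration is good to about 2 mm. A picture is of the moment at which its call begins.
A pose or a line that the arm cannot do raises MotionError and nothing moves.
- finish_job(): hands the job in; it is judged then, once.
Readings, each from a call of its own:
- current_t(): time.
- current_q(): joint angles.
- current_dq(): joint speeds.
- current_joint_efforts(): joint torques, N m.
- current_position(): TCP position.
- current_tool_rot(): TCP orientation.
- current_contact_force(): force on the tool from outside, world axes, zero at the start.
- current_ft_torque(): the same for the moment, N m.
- current_finger_gap(): opening from 0.0 (shut) to 1.0 (fully open).
- current_grip_force(): force on a finger pad.
Only numpy, scipy, OpenCV 4.12 (cv2) and the standard library are available. Lean on these libraries where they do the work, as an engineer would, in place of code of your own. Each camera call takes 0.05 s, during which the arm holds its last target. There are 200 camera calls.

## Working session

There is one attempt and no reset: what is moved stays moved. The work goes in short steps, each a Python script; the robot and the scene stay as the last script left them, time stands still between calls to the robot, and variables do not carry over. Pictures are saved under pics/ and viewed, at most 14 in all, crops included, and the job is handed in when it is done.

```bash
mkdir -p pics; ls
cat > h.py <<'E'
import numpy as np, cv2
from bench import *
def snap(n,save=None):
    s=snapshot(n)
    if save: cv2.imwrite(f'pics/{save}.png',s['pixels']); np.savez(f'pics/{save}.npz',**{k:v for k,v in s.items()})
    return s
def f(s): return 240/np.tan(np.radians(float(s['vfov']))/2)
def ray(s,u,v):
    E=np.array(s['extrinsics']); d=np.array([(u-s['cx'])/f(s),-(v-s['cy'])/f(s),-1.]); return E[:3,3],E[:3,:3]@d
def onplane(s,u,v,z):
    o,d=ray(s,u,v); return o+d*(z-o[2])/d[2]
def cloud(s):
    Z=np.array(s['z_map']); v,u=np.mgrid[:480,:640]; E=np.array(s['extrinsics'])
    P=np.stack([(u-s['cx'])/f(s)*Z,-(v-s['cy'])/f(s)*Z,-Z],-1)@E[:3,:3].T+E[:3,3]; P[Z==0]=np.nan; return P
E
python3 - <<'E'
from h import *
for n in ("scene","side","wrist"):
    s=snap(n,n+'0'); print(n,s.keys(),s['vfov'],s['cx'],s['cy'],np.round(s['extrinsics'],3).tolist())
print(current_t(),current_q(),current_position(),current_tool_rot(),tip_extent() if callable(tip_extent) else tip_extent)
E
```

```text
pics
scene dict_keys(['pixels', 'z_map', 'vfov', 'cx', 'cy', 'extrinsics']) 54.77815443140951 321.86283595931945 237.66935498392675 [[0.772, 0.306, -0.557, 0.001], [-0.636, 0.363, -0.681, -0.402], [-0.006, 0.88, 0.475, 0.615], [0.0, 0.0, 0.0, 1.0]]
side dict_keys(['pixels', 'z_map', 'vfov', 'cx', 'cy', 'extrinsics']) 43.81494619593526 316.1695005708667 235.01890402359462 [[-0.894, 0.268, -0.36, 0.036], [-0.449, -0.527, 0.722, 1.156], [0.004, 0.807, 0.591, 0.94], [0.0, 0.0, 0.0, 1.0]]
wrist dict_keys(['pixels', 'z_map', 'vfov', 'cx', 'cy', 'extrinsics']) 64.30333690596439 322.21464858905773 238.0621010853369 [[0.373, 0.887, 0.271, 0.311], [-0.928, 0.357, 0.107, -0.576], [-0.002, -0.291, 0.957, 0.373], [0.0, 0.0, 0.0, 1.0]]
0.15 [ 1.09120401  0.38366929  0.04384009  1.59921793 -0.01788889  1.16120855
 -0.04989296] [ 0.24205829 -0.60283769  0.40355892] [ 9.81825374e-01  1.89783615e-01 -2.57525261e-04 -1.02351158e-03] 0.1734
```

View pics.

View pics/scene0.png

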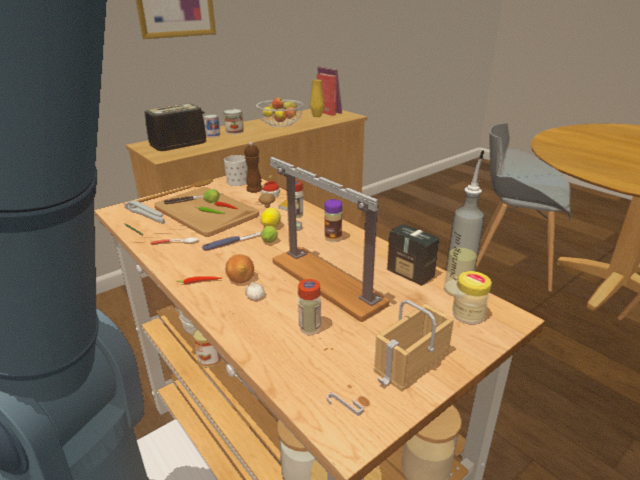

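View pics/side0.png

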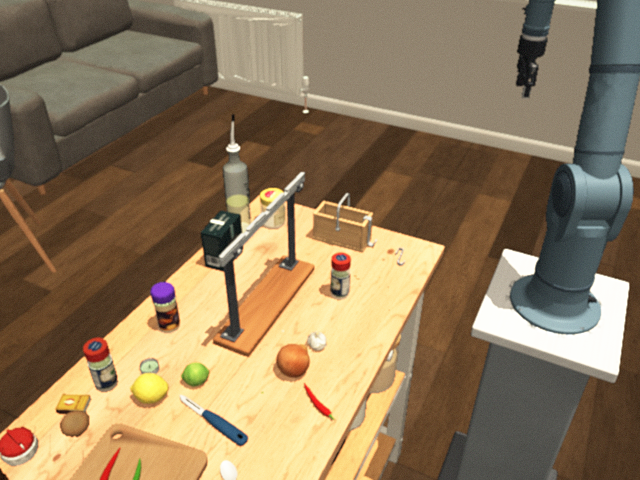

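Scene: the bar runs from (272,163) to (372,204), the caddy is at (415,345) with the hook on its near-left wall (388,360), and a small look-alike hook lies at (345,403). Side: bar from (222,255) to (303,180), caddy at (343,225).

Run:
```python
from h import *
out=[]
for n in ("scene","side"):
    s=dict(np.load(f'pics/{n}0.npz')); P=cloud(s); v,u=np.mgrid[:480,:640]
    def box(a,b,c,d): return (u>=a)&(u<c)&(v>=b)&(v<d)
    bb=box(262,150,382,215) if n=='scene' else box(215,170,310,270)
    cb=box(370,295,460,392) if n=='scene' else box(305,185,380,255)
    m=bb&(P[...,2]>.262)&(P[...,2]<.28)
    Q=P[m]; c=Q[:,:2].mean(0); w=np.linalg.svd(Q[:,:2]-c,full_matrices=False)[2][0]; t=(Q[:,:2]-c)@w
    print(n,'bar n',len(Q),'c',c,'dir',w,'t',t.min(),t.max(),'mid',c+w*(t.min()+t.max())/2, 'z',np.percentile(Q[:,2],[5,50,95]))
    sole=P[(P[...,2]>.012)&(P[...,2]<.024)&(box(268,240,392,318) if n=='scene' else box(210,255,320,352))]
    r=cv2.minAreaRect(sole[:,:2].astype(np.float32)*1000); print('sole',r)
    rim=P[cb&(P[...,2]>.078)&(P[...,2]<.088)]; print('rim',len(rim),cv2.minAreaRect(rim[:,:2].astype(np.float32)*1000))
    bl=P[cb&(P[...,2]>.115)&(P[...,2]<.14)]; print('bail',len(bl),cv2.minAreaRect(bl[:,:2].astype(np.float32)*1000),bl[:,2].max())
    hs=P[cb&(P[...,2]>.088)&(P[...,2]<.1)]; print('88-100',np.round(hs[:40],3).tolist())
    img=s['pixels']; a=(375,290,465,395) if n=='scene' else (300,180,385,260)
    out.append(cv2.resize(img[a[1]:a[3],a[0]:a[2]],(400,400),interpolation=cv2.INTER_CUBIC))
    b=(262,150,392,320) if n=='scene' else (210,165,325,355)
    out.append(cv2.resize(img[b[1]:b[3],b[0]:b[2]],(400,300*1),interpolation=cv2.INTER_CUBIC) if 0 else cv2.resize(img[b[1]:b[3],b[0]:b[2]],(400,400)))
cv2.imwrite('pics/c1.png',np.hstack([out[0],out[2]]))
```

```text
scene bar n 520 c [0.569723   0.28862924] dir [ 0.02331625 -0.99972814] t -0.18644457905309353 0.14668302186238993 mid [0.56925945 0.30850461] z [0.26251037 0.26727793 0.26966444]
sole ((638.0419311523438, 342.0213928222656), (200.67529296875, 401.5845031738281), 1.7551913261413574)
rim 951 ((536.803955078125, -3.9420700073242188), (78.45372772216797, 146.90516662597656), 89.3797836303711)
bail 150 ((537.9439086914062, -3.7997169494628906), (6.348156929016113, 72.78302764892578), 2.3066930770874023) 0.13119293093246298
88-100 [[0.535, 0.033, 0.098], [0.536, 0.031, 0.099], [0.538, 0.03, 0.099], [0.535, 0.032, 0.097], [0.536, 0.031, 0.097], [0.538, 0.03, 0.096], [0.535, 0.032, 0.094], [0.534, 0.029, 0.096], [0.538, 0.03, 0.095], [0.535, 0.032, 0.092], [0.534, 0.029, 0.094], [0.537, 0.029, 0.093], [0.534, 0.031, 0.091], [0.535, 0.029, 0.091], [0.539, 0.03, 0.089], [0.534, 0.031, 0.088], [0.537, -0.04, 0.1], [0.54, -0.041, 0.099], [0.54, -0.042, 0.099], [0.539, -0.037, 0.095], [0.538, -0.04, 0.097], [0.54, -0.041, 0.097], [0.541, -0.042, 0.097], [0.537, -0.039, 0.095], [0.538, -0.04, 0.0
[... 797 characters left out ...]
3316223897591195
88-100 [[0.54, -0.042, 0.099], [0.54, -0.037, 0.099], [0.538, -0.039, 0.098], [0.587, -0.023, 0.09], [0.539, -0.035, 0.097], [0.538, -0.038, 0.096], [0.54, -0.038, 0.092], [0.538, -0.04, 0.091], [0.539, -0.036, 0.091], [0.536, -0.035, 0.092], [0.536, -0.035, 0.089], [0.553, -0.022, 0.088], [0.544, -0.027, 0.088], [0.58, 0.028, 0.089], [0.541, 0.028, 0.097], [0.539, 0.032, 0.097], [0.539, 0.032, 0.094], [0.536, 0.032, 0.095], [0.475, -0.01, 0.088], [0.472, -0.01, 0.089], [0.47, -0.011, 0.09], [0.468, -0.013, 0.089], [0.538, 0.034, 0.093], [0.533, 0.039, 0.098], [0.478, 0.003, 0.092], [0.538, 0.033, 0.089], [0.536, 0.031, 0.088], [0.472, -0.001, 0.089], [0.465, -0.005, 0.088]]
```

View pics/c1.png

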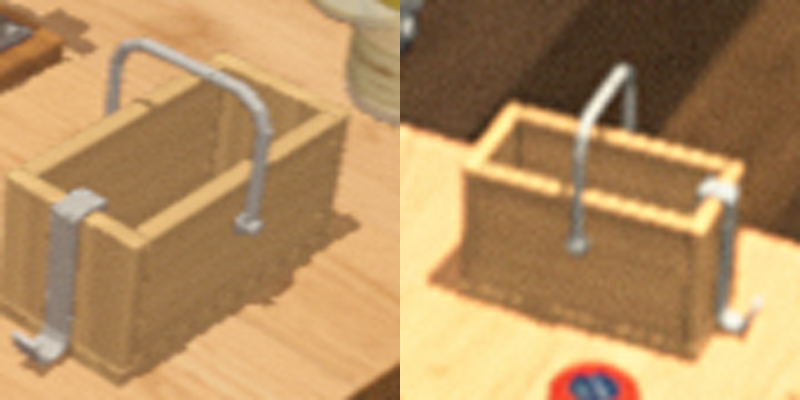

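The left crop (scene camera) shows the hook hanging centred on the near end wall, with its curl outward towards the robot. The right crop (side camera) confirms it. Next I'll look closer with the wrist camera and check clearance where the caddy will hang.

```bash
cat >> h.py <<'E'
from scipy.spatial.transform import Rotation as Ro
def quat(psi,tilt=0.):
    # tool y along direction psi (world x rotated by psi), tool z down
    c,s_=np.cos(psi),np.sin(psi)
    R=np.array([[-s_,c,0],[c,s_,0],[0,0,-1.]]).T
    return (Ro.from_rotvec(tilt*np.array([-s_,c,0]))*Ro.from_matrix(R)).as_quat()
E
python3 - <<'E'
from h import *
s=dict(np.load('pics/scene0.npz')); P=cloud(s); s2=dict(np.load('pics/side0.npz')); P2=cloud(s2)
Q=np.vstack([P.reshape(-1,3),P2.reshape(-1,3)]); Q=Q[np.isfinite(Q).all(1)]
m=(Q[:,0]>.35)&(Q[:,0]<.68)&(Q[:,1]>.15)&(Q[:,1]<.5)&(Q[:,2]>.03)&(Q[:,2]<.23)
H=np.zeros((33,35))
for p in Q[m]: 
    i,j=int((p[0]-.35)*100),int((p[1]-.15)*100); H[i,j]=max(H[i,j],p[2]*1000)
print('cols y .15.. rows x .35..'); 
for i in range(33): print(35+i,' '.join('%3d'%h if h else '  .' for h in H[i]))
move_to([.50,-.0,.43],quat(.04)); a=snap('wrist','w1'); print(current_t())
move_to([.57,.28,.56],quat(.0225)); a=snap('wrist','w2'); print(current_t())
E
```

```text
cols y .15.. rows x .35..
35   .   .   .   .   .   .   .   .   .   .   .   .   .   .   .   .   .   .   .   .   .   .   .   .   .   .   .   .   .   .   .   .   .   .   .
36   .   .   .   .   .   .   .   .   .   .   .   .   .   .   .   .   .   .   .   .   .   .   .   .   .   .   .   .   .   .   .   .   .   .   .
37   .   .   .   .   .   .   .   .   .   .   .   .   .   .   .   .   .   .   .   .   .   .   .   .   .   .   .   .   .   .   .   .   .   .   .
38   .   .   .   .   .   .   .   .   .   .   .   .   .   .   .   .   .   .   .   .   .   .   .   .   .   .   .   .   .   .   .   .   .   .   .
39   .   .   .   .   .   .   .   .   .   .   .   .   .   .   .   .   .   .   .   .   .   .   .   .   .   .   .   .   .   .   .   .   .   .   .
40   .   .   .   .   .   .   .   .   .   .   .   .   .   .   .   .   .   .   .   .   .   .   .   .   .   .   .   .  39  44  48  37   .   .   .
41   .   .   .   .   .   .   .   .   .   .   .   .   .   .   .   .   .   .   .   .  37  32  32   .   .   .  42  48  54  57  57  56  45   .   .
42   .   .   .  45  97  39   .   .   .   .   .   .   .   .   .   .   .   
[... 2955 characters left out ...]
.   .   .   .   .   .   .   .   .   .   .   .   .   .   .   .   .   .   .   .   .   .   .   .   .   .   .   .   .   .
64   .   .   .   .   .   .   .   .   .   .   .   .   .   .   .   .   .   .   .   .   .   .   .   .   .   .   .   .   .   .   .   .   .   .   .
65   .   .   .   .   .   .   .   .   .   .   .   .   .   .   .   .   .   .   .   .   .   .   .   .   .   .   .   .   .   .   .   .   .   .   .
66   .   .   .   .   .   .   .   .   .   .   .   .   .   .   .   .   .   .   .   .   .   .   .   .   .   .   .   .   .   .   .   .   .   .   .
67   .   .   .   .   .   .   .   .   .   .   .   .   .   .   .   .   .   .   .   .   .   .   .   .   .   .   .   .   .   .   .   .   .   .   .
2.5417
3.8
```

View pics/w1.png

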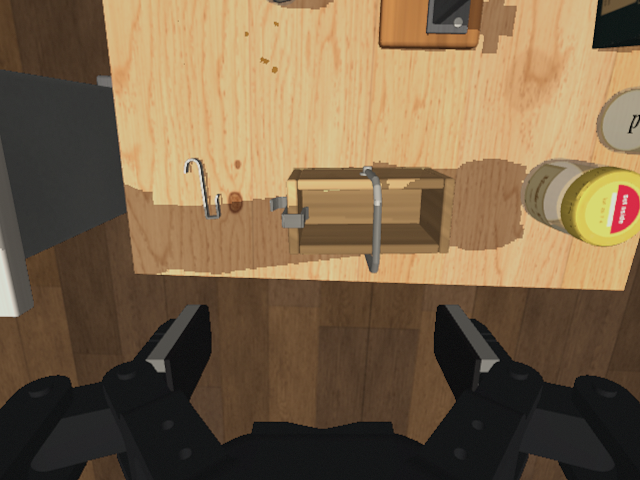

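View pics/w2.png

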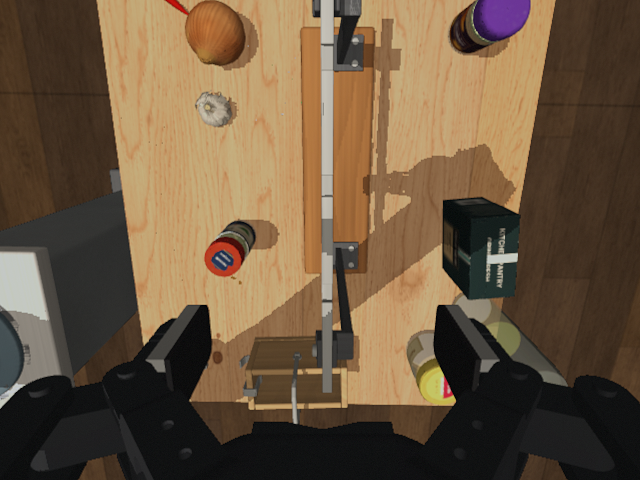

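w1: caddy rim spans (290-450, 170-250), hook strap at about (292,217), bail at x≈375. w2: bar runs vertically at u≈327 with its notches as faint segments at v≈100, 190 and 290. The space under the middle is free, and the garlic is clear of the hang footprint. Now I'll extract numbers.

Run:
```python
from h import *
s=dict(np.load('pics/w2.npz')); P=cloud(s); g=s['pixels'].astype(int)
# bar: cloud
m=(P[...,2]>.255)&(P[...,2]<.28); v,u=np.where(m); k=(u>300)&(u<350)&(v<395); v,u=v[k],u[k]; Q=P[v,u]
c=np.polyfit(Q[:,1],Q[:,0],1); print('x=f(y)',c,'x at y=.31',np.polyval(c,.31),'y range',Q[:,1].min(),Q[:,1].max())
for r in range(60,330,1):
    if not(60<r<330): continue
    uu=u[v==r]
    if len(uu)==0: continue
    a,b=uu.min(),uu.max(); mid=(a+b)//2
    p=onplane(s,(a+b)/2,r,.27)
    print(r,a,b,'y%.4f'%p[1],'x%.4f'%p[0],'z%.4f'%np.median(P[r,a+1:b,2]),g[r,mid].tolist() ) if (150<r<230) else None
# caddy
s=dict(np.load('pics/w1.npz')); P=cloud(s); v,u=np.mgrid[:480,:640]
bx=(u>270)&(u<470)&(v>150)&(v<280)
rim=P[bx&(abs(P[...,2]-.084)<.004)]; print('rim',len(rim),cv2.minAreaRect(rim[:,:2].astype(np.float32)*1000), np.median(rim[:,2]))
bl=P[bx&(P[...,2]>.12)&(P[...,2]<.14)]; cc=np.polyfit(bl[:,1],bl[:,0],1); print('bail',len(bl),cc,bl.mean(0),bl[:,1].min(),bl[:,1].max())
hs=P[(u>270)&(u<330)&(v>195)&(v<240)]; cr=hs[(hs[:,2]>.0855)&(hs[:,2]<.095)]; print('crown',len(cr),cr.min(0),cr.max(0),cr.mean(0))
hsv=cv2.cvtColor(s['pixels'],cv2.COLOR_BGR2HSV); mk=(hsv[...,1]<50)&(u>278)&(u<312)&(v>203)&(v<232)
vv,uu=np.where(mk); 
for a,b in zip(vv,uu): pass
w=[onplane(s,b,a,.087)[:2] for a,b in zip(vv,uu)]; w=np.array(w); print('crown colour',len(w),w.min(0),w.max(0),np.median(w,0)); print(uu.min(),uu.max(),vv.min(),vv.max())
```

```text
x=f(y) [-0.02085654  0.57969602] x at y=.31 0.5732304895398588 y range 0.1419174076355906 0.4237883400678226
151 321 333 y0.3327 x0.5728 znan [178, 188, 193]
152 321 333 y0.3321 x0.5728 z0.2704 [178, 189, 193]
153 321 333 y0.3315 x0.5728 z0.2703 [178, 189, 193]
154 321 333 y0.3308 x0.5729 z0.2703 [178, 189, 193]
155 321 333 y0.3302 x0.5729 z0.2703 [179, 189, 193]
156 322 333 y0.3295 x0.5732 z0.2706 [178, 189, 193]
157 322 333 y0.3289 x0.5732 z0.2703 [178, 188, 193]
158 322 333 y0.3282 x0.5732 z0.2703 [178, 188, 193]
159 322 333 y0.3276 x0.5733 z0.2703 [179, 188, 193]
160 322 333 y0.3269 x0.5733 z0.2705 [178, 188, 193]
161 322 333 y0.3262 x0.5733 z0.2701 [178, 188, 193]
162 322 333 y0.3256 x0.5733 z0.2704 [179, 189, 193]
163 322 332 y0.3249 x0.5730 z0.2704 [179, 189, 193]
164 322 332 y0.3243 x0.5730 z0.2708 [178, 188, 193]
165 322 332 y0.3236 x0.5730 z0.2702 [178, 188, 193]
166 322 332 y0.3229 x0.5730 z0.2708 [178, 188, 193]
167 322 332 y0.3223 x0.5731 z0.2707 [178, 188, 193]
168 322 332 y0.3216 x0.5731 z0.2704 [178, 188, 193]
169 322 332 y0.3210 x0.5731 z0.2704 [178, 189, 193]
170 32
[... 2883 characters left out ...]
02 [114, 122, 125]
226 322 332 y0.2814 x0.5740 z0.2700 [113, 121, 125]
227 322 332 y0.2806 x0.5740 z0.2702 [113, 121, 125]
228 322 332 y0.2799 x0.5740 z0.2704 [113, 121, 125]
229 322 332 y0.2792 x0.5741 z0.2707 [113, 121, 125]
rim 4716 ((538.3214721679688, -3.285480499267578), (144.5516815185547, 74.87765502929688), 2.334031581878662) 0.08418879826091202
bail 726 [-0.04264808  0.54026012] [ 0.54031627 -0.00131662  0.12857011] -0.0399472284232575 0.030832105640259816
crown 318 [ 0.46661977 -0.02448451  0.08550975] [0.4845495  0.01119693 0.08904437] [ 0.47569518 -0.00907078  0.08719033]
crown colour 417 [ 0.46415514 -0.01465868] [0.4877519  0.00525533] [ 0.47600165 -0.0065878 ]
279 307 204 227
```

Run:
```python
from h import *
q=quat(.042)
move_to([.4745,-.0065,.40],q)
g=servo_line([.4745,-.0065,.236],speed=.12,guard=8); print(g,current_position(),current_contact_force())
if g: raise SystemExit
grasp(); print('gap',current_finger_gap(),current_grip_force(),current_contact_force(),current_position())
servo_line([.4745,-.0065,.40],speed=.12); print(current_finger_gap(),current_contact_force(),current_t())
move_to([.50,.10,.52],quat(.021)); snap('wrist','w3'); s=snap('side','s3'); print(current_t())
a=cv2.imread('pics/w3.png'); b=cv2.imread('pics/s3.png'); cv2.imwrite('pics/c3.png',np.hstack([cv2.resize(a[200:480,160:480],(400,350)),cv2.resize(b[0:300,250:593],(400,350))]))
```

```text
True [ 0.4736596 -0.0061638  0.2472568] [-4.87651035 -1.08308025 10.39397508]
```

The descent stopped early, most likely because the open knuckles touched the bail. I'll back off, shift 11 mm towards the robot and grip slightly higher.

Run:
```python
from h import *
q=quat(.042); X,Y=.463,-.0068
p=current_position(); servo_line([p[0],p[1],.30],speed=.15)
s=snap('scene'); P=cloud(s); v,u=np.mgrid[:480,:640]; bx=(u>370)&(u<460)&(v>295)&(v<392)
rim=P[bx&(abs(P[...,2]-.083)<.005)]; print('rim',cv2.minAreaRect(rim[:,:2].astype(np.float32)*1000))
servo_line([X,Y,.30],q,speed=.15)
g=servo_line([X,Y,.241],speed=.08,guard=6); print(g,current_position(),current_contact_force())
if g and current_position()[2]>.246: raise SystemExit
grasp(); print('gap',current_finger_gap(),current_grip_force(),current_contact_force(),current_position())
servo_line([X,Y,.40],speed=.12); print(current_finger_gap(),current_contact_force(),current_t())
move_to([.50,.10,.52],quat(.021)); snap('wrist','w3'); s=snap('side','s3'); print(current_t())
a=cv2.imread('pics/w3.png'); b=cv2.imread('pics/s3.png'); cv2.imwrite('pics/c3.png',np.hstack([cv2.resize(a[200:480,160:480],(400,350)),cv2.resize(b[0:300,250:593],(400,350))]))
```

```text
rim ((536.3495483398438, -4.980323791503906), (146.8853302001953, 76.54341888427734), 3.202549457550049)
False [ 0.4633034  -0.00666711  0.24123337] [0.16637627 1.07223334 0.55423979]
gap 0.20200375906005272 58.63810170907527 [3.52422133 0.20389346 5.41635266] [ 0.46486832 -0.00665438  0.24243249]
0.20511278059906052 [-0.44624709 -0.09296387 -1.01237818] 10.0583
10.8583
```

View pics/c3.png

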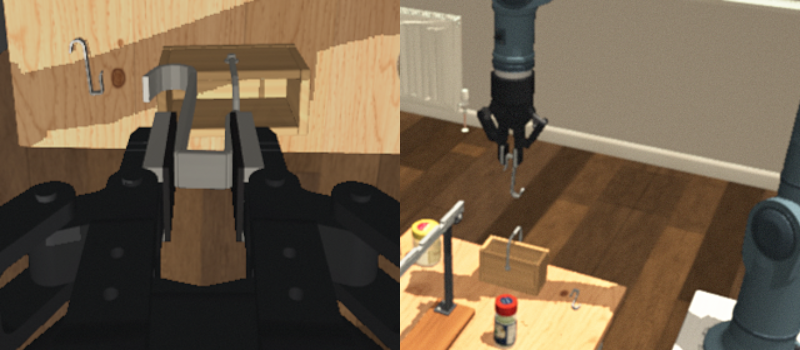

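Held: the crown sits between the pads at about raw (324,332), with the strap hanging straight down. I'll measure the hook in the hand with the same camera.

Run:
```python
from h import *
s=dict(np.load('pics/w3.npz')); P=cloud(s); p=np.array(current_position()); R=Ro.from_quat(current_tool_rot()).as_matrix()
T=(P-p)@R   # tool frame
hsv=cv2.cvtColor(s['pixels'],cv2.COLOR_BGR2HSV)
reg=np.zeros((480,640),bool); reg[250:360,260:400]=1
m=reg&(T[...,2]>.12)&(T[...,2]<.26)&(abs(T[...,1])<.0068)&(hsv[...,2]>90)&(T[...,0]>-.03)
Q=T[m]; print(len(Q))
top=Q[Q[:,2]<np.percentile(Q[:,2],2)+.004]; print('crown z',np.percentile(Q[:,2],[1,5]),'x',top[:,0].min(),top[:,0].max(),len(top))
for zz in np.arange(.14,.25,.01):
    k=Q[abs(Q[:,2]-zz)<.005]
    if len(k)>5: print('%.3f'%zz,len(k),'x',np.percentile(k[:,0],[2,50,98]).round(4),'y',np.percentile(k[:,1],[2,98]).round(4))
v,u=np.where(m&(T[...,2]<.158)); print(u.min(),u.max(),v.min(),v.max()); print(p,R.round(4).tolist(),current_contact_force())
```

```text
1101
crown z [0.15301869 0.15346159] x -0.007623689057511732 0.004972793362404657 1035
0.150 880 x [-0.0067 -0.001   0.0045] y [-0.0064  0.0065]
0.160 157 x [-0.0073 -0.0008  0.0045] y [-0.0065  0.006 ]
0.180 15 x [-0.0068 -0.0052 -0.0039] y [-0.0049 -0.0043]
0.220 21 x [-0.0059 -0.0001  0.0043] y [-0.002 -0.002]
0.230 18 x [-0.0045  0.0001  0.0044] y [-0.0067 -0.0036]
302 339 320 351
[0.49958892 0.09736913 0.51730937] [[-0.0175, 0.9998, -0.005], [0.9998, 0.0175, -0.0017], [-0.0016, -0.005, -1.0]] [ 0.21934952 -0.18366028 -0.58619359]
```

Run:
```python
from h import *
q=quat(.021); y=.3108
move_to([.553,y,.60],q); pause(.2); print(current_position())
servo_line([.553,y,.463],q,speed=.15); pause(.2); print(current_position(),current_contact_force())
g=servo_line([.585,y,.463],q,speed=.02,guard=2.5); p=current_position(); print('touch',g,p,current_contact_force(),current_t())
if not g: raise SystemExit
x=p[0]-.003
servo_line([x,y,.463],q,speed=.03); pause(.2); print(current_position(),current_contact_force())
g=servo_line([x,y,.418],q,speed=.03,guard=4); print('down',g,current_position(),current_contact_force(),current_t())
```

```text
[0.55372639 0.30872569 0.59959141]
[0.55309413 0.31117758 0.46420232] [-0.63804    -0.25680897 -0.31823977]
touch True [0.57319677 0.31060374 0.46180791] [-0.60853868 -0.81145645 -1.66266543] 14.2667
[0.5701823  0.31068879 0.46284824] [ 0.2409791  -0.61021858 -1.04922078]
down True [0.57047977 0.31105635 0.42266543] [-0.78595386 -0.50479079  4.18514822] 15.9583
```

Run:
```python
from h import *
q=quat(.021); p0=np.array(current_position())
servo_line(p0+[0,0,.001],q,speed=.02); pause(.15)
for d in ([0,.005,0],[0,-.005,0],[.006,0,0],[-.006,0,0]):
    c=p0+[0,0,.001]
    g=servo_line(c+d,q,speed=.012,guard=3); a=np.array(current_position()); print(d,g,(a-c)*1000,current_contact_force())
    servo_line(c,q,speed=.03); pause(.15)
print(current_t())
```

```text
[0, 0.005, 0] True [ 0.24981561  3.14502474 -0.97437655] [0.28970493 0.22218221 3.07238139]
[0, -0.005, 0] True [-0.02201983 -0.41443032 -0.38091477] [ 0.58573296  0.80086009 -0.25338569]
[0.006, 0, 0] True [ 0.87599835  0.18667323 -0.98100193] [-0.44127077 -0.19374167  3.70766484]
[-0.006, 0, 0] True [-0.29399316 -0.10588836 -0.42702422] [0.58144329 0.78979602 1.3828641 ]
19.15
```

Run:
```python
from h import *
print(current_position(),current_contact_force())
s=snap('wrist','w4'); a=s['pixels']; 
b=snap('scene','s4')['pixels']; c=snap('side','d4')['pixels']
cv2.imwrite('pics/c4.png',np.hstack([cv2.resize(a[240:400,230:430],(400,320),interpolation=2),np.vstack([cv2.resize(b[155:235,270:370],(400,320),interpolation=2)])]))
P=cloud(s); p=np.array(current_position()); 
for v in range(230,372,3):
    k=P[v,312:334]; k=k[np.isfinite(k).all(1)]; k=k[k[:,2]>.24]
    if len(k): print(v,len(k),np.median(k,0).round(4))
```

```text
[0.57055168 0.31109317 0.42336978] [ 2.0833249   1.89960649 -2.56528829]
230 16 [0.571  0.3504 0.2705]
233 16 [0.571  0.3493 0.2701]
236 16 [0.571  0.3483 0.2703]
239 16 [0.571  0.3472 0.2702]
242 16 [0.5711 0.3462 0.2704]
245 16 [0.5711 0.3451 0.2703]
248 16 [0.5711 0.3439 0.27  ]
251 16 [0.5711 0.343  0.2703]
254 16 [0.5712 0.3419 0.2702]
257 16 [0.5712 0.3408 0.2703]
260 16 [0.5712 0.3397 0.2703]
263 16 [0.5712 0.3386 0.2703]
266 16 [0.5713 0.3375 0.2704]
269 16 [0.5713 0.3364 0.2702]
272 16 [0.5713 0.3352 0.2702]
275 16 [0.5713 0.3342 0.2702]
278 16 [0.5714 0.3331 0.2704]
281 16 [0.5714 0.3318 0.2699]
284 16 [0.5714 0.3308 0.2702]
287 16 [0.5714 0.3296 0.2702]
290 16 [0.5715 0.3286 0.2703]
293 16 [0.5715 0.3273 0.2703]
296 16 [0.5715 0.3262 0.2703]
299 16 [0.5715 0.3251 0.2703]
302 16 [0.5716 0.3238 0.27  ]
305 16 [0.5716 0.3227 0.2702]
308 16 [0.5716 0.3215 0.2701]
311 16 [0.5717 0.3201 0.2698]
314 16 [0.5717 0.3191 0.2701]
317 15 [0.5719 0.318  0.2703]
320 22 [0.5707 0.3144 0.266 ]
323 22 [0.5707 0.3141 0.2676]
326 21 [0.5706 0.3129 0.2678]
329 21 [0.5706 0.3117 0.2679]
332 22 [0.5708 0.3106 0.2681]
335 22 [0.5708 0.3091 0.2678]
338 22 [0.5709 0.3079 0.2678]
341 22 [0.5709 0.3067 0.2679]
344 22 [0.5709 0.3053 0.2677]
347 22 [0.5709 0.3041 0.2679]
350 22 [0.571  0.3029 0.2679]
353 15 [0.5723 0.3023 0.269 ]
356 15 [0.5723 0.302  0.2704]
359 15 [0.5723 0.3007 0.2704]
362 15 [0.5723 0.2993 0.2704]
365 15 [0.5724 0.2978 0.27  ]
368 15 [0.5724 0.2968 0.2705]
371 15 [0.5724 0.2953 0.2703]
```

View pics/c4.png

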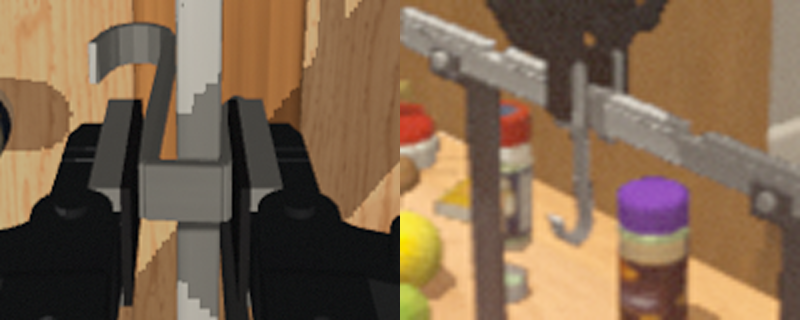

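The crown lies inside the notch: its top is at 0.2678 against the bar's 0.2703, and its y span of 0.303–0.3145 is within the notch. The play measured by feel (−0.4 to +3.1 mm) agrees. I'll centre it, seat it lightly and release.

Run:
```python
from h import *
q=quat(.021); p=np.array(current_position()); t=np.array([.5707,p[1]+.0012,.4237])
servo_line(t,q,speed=.02); pause(.2); f0=current_contact_force()
g=servo_line(t-[0,0,.004],q,speed=.015,guard=3); print(g,current_position(),f0,current_contact_force())
gripper_open(); print(current_contact_force())
p=np.array(current_position()); servo_line([p[0],p[1],.56],q,speed=.15); print(current_t(),current_position())
move_to([.553,.23,.54],q)
pause(.3)
w=snap('wrist','w5'); a=snap('scene','s5')['pixels']; b=snap('side','d5')['pixels']
P=cloud(w); m=(P[...,2]>.17)&(P[...,2]<.3)&(P[...,1]>.29)&(P[...,1]<.325)&(P[...,0]<.60)&(P[...,0]>.52)
Q=P[m]
for z0 in np.arange(.18,.275,.006):
    k=Q[abs(Q[:,2]-z0)<.003]
    if len(k): print('%.3f'%z0,len(k),k.min(0).round(4),k.max(0).round(4))
cv2.imwrite('pics/c5.png',np.hstack([cv2.resize(w['pixels'][0:320,200:450],(300,384)),cv2.resize(a[155:245,270:362],(400,384),interpolation=2)]))
```

```text
True [0.57061375 0.31241908 0.42262148] [ 1.41539944 -0.40742285 -0.65158678] [-0.05374884 -1.0028168   5.32015886]
[ 0.28929575  0.70598279 -0.16085018]
21.7167 [0.57075651 0.31138286 0.55871497]
0.186 100 [0.5582 0.3033 0.1851] [0.5641 0.315  0.189 ]
0.192 61 [0.5555 0.3033 0.189 ] [0.5597 0.3148 0.1949]
0.198 83 [0.5516 0.3033 0.1953] [0.5563 0.3144 0.201 ]
0.204 12 [0.5516 0.3033 0.2011] [0.5534 0.3135 0.2029]
0.240 60 [0.5838 0.3043 0.2382] [0.5865 0.3153 0.243 ]
0.246 8 [0.5826 0.3069 0.2436] [0.5836 0.3124 0.249 ]
0.252 34 [0.569  0.2902 0.2491] [0.5827 0.3248 0.2543]
0.258 34 [0.5689 0.2907 0.2564] [0.5811 0.3247 0.261 ]
0.264 344 [0.5611 0.2901 0.2612] [0.5808 0.3247 0.267 ]
0.270 886 [0.5634 0.2901 0.267 ] [0.5796 0.325  0.2723]
```

View pics/c5.png

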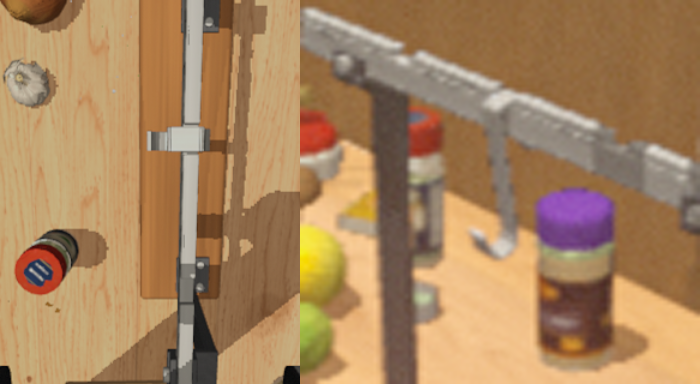

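The hook is seated in the middle notch, tilted slightly, with its curl open towards the robot: tip at (0.5516, 0.309, 0.203), floor near (0.5625, 0.309, 0.186). Next I'll re-measure the caddy and pinch its wall deep, so the knuckles pass under the bail.

Run:
```python
from h import *
move_to([.50,0.,.43],quat(.042)); pause(.1); s=snap('wrist','w6'); P=cloud(s); v,u=np.mgrid[:480,:640]
bx=(v<290)&(P[...,0]<.66)&(P[...,0]>.42)&(P[...,1]<.09)
rim=P[bx&(abs(P[...,2]-.084)<.004)]; r=cv2.minAreaRect(rim[:,:2].astype(np.float32)*1000); print('rim',r)
bl=P[bx&(P[...,2]>.12)&(P[...,2]<.14)]; cc=np.polyfit(bl[:,1],bl[:,0],1); print('bail',cc,bl.mean(0),bl[:,1].min(),bl[:,1].max())
yaw=-np.arctan(cc[0]); ex=np.array([np.cos(yaw),np.sin(yaw)]); d=(rim[:,:2]-np.array(r[0])/1000)@ex; print('ends',d.min(),d.max(),np.histogram(d,20)[0])
cx=np.array([np.polyval(cc,r[0][1]/1000),r[0][1]/1000]); C=(cx+np.array(r[0])/1000)/2
W=C-.0655*ex; print('yaw',yaw,'C',C,'W',W); np.savez('cad.npz',yaw=yaw,C=C,W=W)
q=quat(yaw); A=W-.022*ex
servo_line([*A,.33],q,speed=.2); pause(.1)
g=servo_line([*A,.217],q,speed=.1,guard=5); print(g,current_position(),current_contact_force())
if g: raise SystemExit
pause(.15)
g=servo_line([*W,.217],q,speed=.05,guard=4); print(g,current_position(),current_contact_force(),current_t())
```

```text
rim ((528.3673706054688, -4.114940643310547), (140.1927947998047, 75.23535919189453), 2.3785083293914795)
bail [-0.04185614  0.5278625 ] [ 0.52794268 -0.00191563  0.12863299] -0.04012755720748094 0.030122683157960704
ends -0.07010351285373828 0.07010308793298245 [575 328 172 177 169 172 183 173 182 194  22 167 170 176 171 173 169 176
 378 540]
yaw 0.041831719194336536 C [ 0.52820105 -0.00411494] W [ 0.46275836 -0.00685412]
False [ 0.44119975 -0.00772107  0.2175335 ] [-0.14876715 -0.31131845 -0.1918919 ]
False [ 0.462582   -0.00682549  0.21666761] [-1.1496963  -1.02199233 -0.88322791] 26.625
```

Run:
```python
from h import *
c=np.load('cad.npz'); q=quat(float(c['yaw'])); W=c['W']; q2=quat(.021)
grasp(); print('gap',current_finger_gap(),current_grip_force(),current_position(),current_contact_force())
p=np.array(current_position()); 
servo_line([p[0],p[1],.357],q,speed=.1); print(current_contact_force(),current_finger_gap())
servo_line([.405,-.007,.357],q,speed=.15)
servo_line([.405,.308,.357],q2,speed=.15)
servo_line([.405,.308,.305],q2,speed=.1); pause(.4)
p=np.array(current_position()); print(p,current_tool_rot(),current_t(),current_contact_force())
a=snap('scene','s7'); b=snap('side','d7')
for n,s in(('sc',a),('sd',b)):
    P=cloud(s); L=P-p; m=(abs(L[...,1])<.045)&(L[...,0]>.045)&(L[...,0]<.09)&(L[...,2]>-.105)&(L[...,2]<-.075)
    Q=P[m]; print(n,len(Q),Q.mean(0) if len(Q) else 0, Q[:,2].max() if len(Q) else 0); k=Q[Q[:,2]>Q[:,2].max()-.005]; print(k.mean(0),k[:,1].min(),k[:,1].max(),np.polyfit(k[:,1],k[:,0],1))
    m=(abs(L[...,1])<.045)&(L[...,0]>.02)&(L[...,0]<.15)&(L[...,2]>-.155)&(L[...,2]<-.11); R=P[m]; fx=[ (x0,R[abs(R[:,0]-p[0]-x0)<.004][:,2].max()) for x0 in (.03,.05,.08,.1,.12,.132) if (abs(R[:,0]-p[0]-x0)<.004).any()]; print('rim',np.round(fx,4).tolist())
x,y=a['pixels'],b['pixels']; cv2.imwrite('pics/c7.png',np.hstack([cv2.resize(x[150:350,180:400],(400,364)),cv2.resize(y[150:350,200:420],(400,364))]))
```

```text
gap 0.09602353929529699 58.93533647060394 [ 0.46330184 -0.00683108  0.21732785] [ 0.35078072 -0.24430363  1.1009711 ]
[-0.31581059  0.75553449 -2.31870008] 0.09717844539813238
[0.40513034 0.30807324 0.30536773] [6.99680765e-01 7.14455511e-01 3.38636554e-04 1.87481726e-04] 32.7167 [-0.25844093  0.03323684 -2.17784905]
sc 142 [0.46077577 0.29459742 0.21627719] 0.2303087778235942
[0.45746516 0.30671981 0.22711395] 0.2980216772105124 0.32194172855067404 [0.16364997 0.40727047]
rim [[0.03, 0.195], [0.05, 0.1711], [0.08, 0.1715], [0.1, 0.1727], [0.12, 0.173], [0.132, 0.172]]
sd 155 [0.46156816 0.32020312 0.21778142] 0.23012180843017638
[0.4588335  0.31253993 0.22762748] 0.2971829174034477 0.3254413333701591 [-0.09317623  0.48795479]
rim [[0.03, 0.195], [0.05, 0.1735], [0.08, 0.1737], [0.1, 0.1749], [0.12, 0.1738], [0.132, 0.1747]]
```

View pics/c7.png

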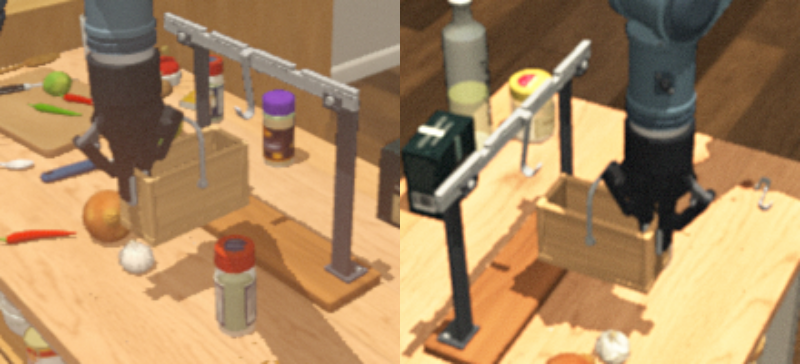

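The caddy is held level at hover. Before moving in, I'll check the height profile of the open knuckles from the earlier wrist depth image.

Run:
```python
from h import *
s=dict(np.load('pics/w6.npz')); P=cloud(s); R=Ro.from_quat(quat(.042)).as_matrix(); T=(P-np.array([.50,0,.43]))@R
for y0 in range(36,90,4):
    for sg in (1,-1):
        k=T[(abs(sg*T[...,1]*1000-y0)<2)&(T[...,2]<.18)&(abs(T[...,0])<.02)]
        if len(k): print(y0*sg,len(k),'z',k[:,2].min().round(4),k[:,2].max().round(4),'x',k[:,0].min().round(3),k[:,0].max().round(3))
```

```text
36 1103 z 0.0837 0.105 x 0.013 0.02
-36 962 z 0.0866 0.1094 x 0.003 0.02
40 931 z 0.0884 0.1105 x 0.003 0.02
-40 3316 z 0.0914 0.1596 x -0.01 0.019
44 3594 z 0.0928 0.1591 x -0.01 0.019
-44 1817 z 0.0962 0.1568 x -0.007 0.015
48 1799 z 0.0974 0.1554 x -0.007 0.016
-48 1346 z 0.101 0.1556 x -0.011 0.016
52 1213 z 0.102 0.1544 x -0.01 0.017
-52 1745 z 0.104 0.1521 x -0.011 0.016
56 1815 z 0.1031 0.1517 x -0.011 0.015
-56 1587 z 0.0828 0.1487 x -0.006 0.015
60 2412 z 0.0835 0.1456 x -0.006 0.015
-60 4112 z 0.0837 0.1175 x -0.011 0.015
64 3391 z 0.0866 0.1167 x -0.011 0.015
-64 2203 z 0.0891 0.1162 x -0.008 0.016
68 1765 z 0.092 0.1159 x -0.007 0.016
-68 1160 z 0.0938 0.1145 x -0.008 0.016
72 746 z 0.0966 0.1138 x -0.007 0.016
-72 332 z 0.0989 0.1135 x -0.007 0.015
76 126 z 0.1019 0.112 x -0.006 0.014
```

The knuckles would foul the curl at this pinch depth. I'll set the caddy down on free worktop at y≈0.10 and re-pinch 20 mm deeper.

Run:
```python
from h import *
q=quat(.021); ex=np.array([np.cos(.021),np.sin(.021),0]); y=.095; X=.412
servo_line([.405,.308,.357],q,speed=.15)
servo_line([X,y,.357],q,speed=.17)
servo_line([X,y,.228],q,speed=.13); pause(.1)
g=servo_line([X,y,.212],q,speed=.03,guard=2.5); print('down',g,current_position(),current_contact_force())
gripper_open(); p=np.array(current_position()); z0=p[2]
a=p-.026*ex; servo_line(a,q,speed=.08)
a[2]=.197; g=servo_line(a,q,speed=.06,guard=5); print(g,current_position(),current_contact_force())
if g: raise SystemExit
b=a+.026*ex; g=servo_line(b,q,speed=.06,guard=5); print('in',g,current_position(),current_contact_force(),current_t())
```

```text
down True [0.41219149 0.09492336 0.2171831 ] [-0.21220133 -0.23745942  3.62203354]
False [0.38520319 0.09391689 0.19683474] [0.92930537 0.82748789 0.37307354]
in False [0.41088805 0.09423588 0.19677258] [-1.49948793  0.50107562 -0.47135861] 38.6333
```

Run:
```python
from h import *
q=quat(.021)
grasp(); p=np.array(current_position()); print(current_finger_gap(),p)
servo_line([p[0],p[1],.337],q,speed=.13)
servo_line([.405,.3075,.337],q,speed=.17)
servo_line([.405,.3075,.286],q,speed=.13)
servo_line([.47,.3075,.286],q,speed=.13)
g=servo_line([.4965,.3075,.286],q,speed=.05,guard=3); pause(.2); print(g,current_position(),current_contact_force(),current_t())
a=snap('scene','s8'); b=snap('side','d8')
x,y=a['pixels'],b['pixels']; cv2.imwrite('pics/c8.png',np.hstack([cv2.resize(x[155:275,240:372],(400,364),interpolation=2),cv2.resize(y[170:290,220:352],(400,364),interpolation=2)]))
```

```text
0.09901537807029089 [0.41175218 0.09437617 0.1974133 ]
False [0.49609321 0.30762079 0.28595063] [ 0.89423896  0.3270402  -3.13414506] 44.025
```

View pics/c8.png

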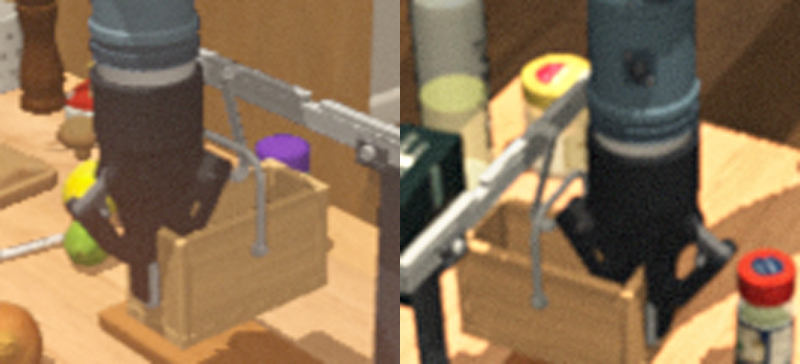

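The bail has passed over the curl tip: the side crop shows it just in front of the hook's spine. Now I'll lower it into the curl.

Run:
```python
from h import *
q=quat(.021)
g=servo_line([.4965,.3075,.266],q,speed=.06,guard=3.5); print(g,current_position(),current_contact_force())
pause(.15)
if not g: 
    g=servo_line([.4965,.3075,.252],q,speed=.02,guard=2.2); print(g,current_position(),current_contact_force())
pause(.2); print(current_contact_force(),current_t())
a=snap('scene','s9'); b=snap('side','d9')
for n,s in(('sc',a),('sd',b)):
    P=cloud(s); m=(P[...,0]>.535)&(P[...,0]<.568)&(P[...,1]>.28)&(P[...,1]<.335)&(P[...,2]>.175)&(P[...,2]<.23)
    Q=P[m]; 
    for y0 in (.287,.295,.303,.309,.315,.322,.33):
        k=Q[abs(Q[:,1]-y0)<.003]
        if len(k): print(n,y0,len(k),k.min(0).round(4),k.max(0).round(4))
x,y=a['pixels'],b['pixels']; cv2.imwrite('pics/c9.png',np.hstack([cv2.resize(x[165:245,280:368],(400,364),interpolation=2),cv2.resize(y[190:270,235:323],(400,364),interpolation=2)]))
```

```text
False [0.4962184  0.30726958 0.2651724 ] [-0.10149797  0.62944459 -1.73872615]
True [0.49713843 0.30761969 0.2598882 ] [ 0.64251311 -0.0250733   2.84698585]
[ 0.68043586 -0.00633471  5.7242996 ] 45.3917
sc 0.287 4 [0.5601 0.2842 0.1899] [0.5625 0.2886 0.1918]
sc 0.295 17 [0.5473 0.2924 0.1751] [0.5621 0.2977 0.1906]
sc 0.303 43 [0.536  0.3    0.1754] [0.5678 0.3058 0.2298]
sc 0.309 36 [0.5417 0.3061 0.1798] [0.5679 0.3118 0.2298]
sc 0.315 14 [0.5501 0.3122 0.1872] [0.5679 0.3162 0.2278]
sc 0.322 3 [0.5519 0.3192 0.1798] [0.558  0.3233 0.1872]
sc 0.33 3 [0.5584 0.3272 0.188 ] [0.5595 0.3285 0.1921]
sd 0.287 4 [0.5583 0.285  0.1877] [0.5615 0.2893 0.193 ]
sd 0.295 7 [0.549  0.2925 0.181 ] [0.5629 0.2978 0.1943]
sd 0.303 12 [0.5477 0.3005 0.179 ] [0.5673 0.3049 0.2253]
sd 0.309 37 [0.535  0.3068 0.1771] [0.5672 0.312  0.2272]
sd 0.315 62 [0.5355 0.3121 0.1766] [0.5678 0.3179 0.2298]
sd 0.322 18 [0.544  0.3195 0.1751] [0.5625 0.3237 0.193 ]
sd 0.33 10 [0.5566 0.3275 0.1875] [0.5627 0.3328 0.194 ]
```

View pics/c9.png

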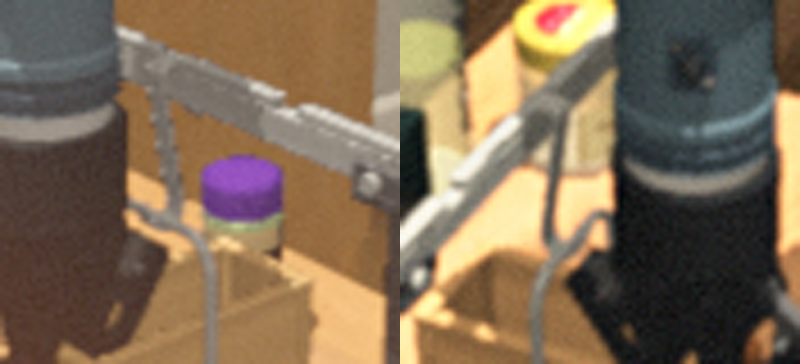

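Contact is at the expected height: bail at x≈0.5615, its top at z≈0.193, resting in the curl between spine and tip in both crops. I'll ease the load off and release.

Run:
```python
from h import *
q=quat(.021); ex=np.array([np.cos(.021),np.sin(.021),0])
p=np.array(current_position()); servo_line(p+[0,0,.0006],q,speed=.01); print(current_contact_force())
gripper_open(); print('open',current_contact_force(),current_position())
p=np.array(current_position()); pause(.4)
g=servo_line(p-.029*ex,q,speed=.04,guard=3); print(g,current_position(),current_contact_force())
if g: raise SystemExit
p=np.array(current_position()); g=servo_line([p[0],p[1],.40],q,speed=.1,guard=4); print(g,current_position(),current_contact_force(),current_t())
if g: raise SystemExit
servo_line([.42,.15,.45],q,speed=.2); pause(2)
a=snap('scene','s10'); b=snap('side','d10'); pause(.5); 
P1=cloud(snap('scene')); P0=cloud(a)
for P in (P0,P1):
    m=(P[...,0]>.48)&(P[...,0]<.64)&(P[...,1]>.265)&(P[...,1]<.35)&(P[...,2]>.12)&(P[...,2]<.17); R=P[m]; print([(x0,R[abs(R[:,0]-x0)<.005][:,2].max().round(4)) for x0 in (.50,.52,.58,.60,.62) if (abs(R[:,0]-x0)<.005).any()],R.min(0),R.max(0))
print(current_t())
x,y=a['pixels'],b['pixels']; cv2.imwrite('pics/c10.png',np.hstack([cv2.resize(x[150:320,210:397],(400,364),interpolation=2),cv2.resize(y[160:350,180:389],(400,364),interpolation=2)]))
```

```text
[-0.07850614  0.05328836  2.4117148 ]
open [-0.11623263  0.28983889 -0.85309644] [0.49676854 0.30747386 0.26037785]
False [0.46804661 0.3067711  0.2604469 ] [ 0.21347201 -0.4697199  -0.00367104]
False [0.4678796  0.30648803 0.39919893] [0.08055047 0.64293794 0.13369956] 49.4417
[(0.5, np.float64(0.1474)), (0.52, np.float64(0.1475)), (0.58, np.float64(0.1479)), (0.6, np.float64(0.1458)), (0.62, np.float64(0.1458))] [0.49619227 0.26764395 0.12001338] [0.63861816 0.34560832 0.16979648]
[(0.5, np.float64(0.147)), (0.52, np.float64(0.1468)), (0.58, np.float64(0.1468)), (0.6, np.float64(0.1461)), (0.62, np.float64(0.1459))] [0.49594752 0.26769797 0.12002056] [0.63823676 0.34687117 0.16923163]
53.1333
```

View pics/c10.png

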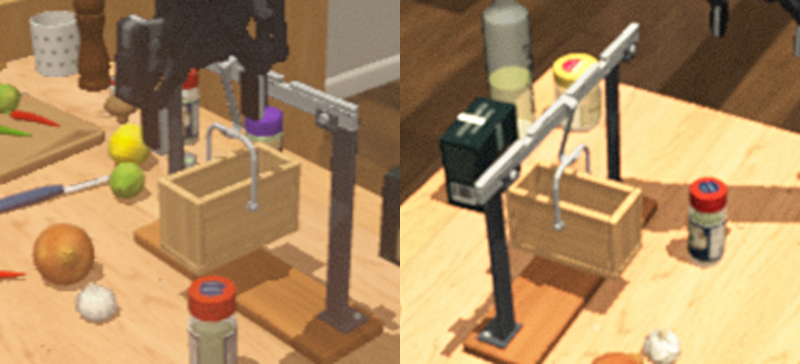

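The caddy hangs level (rim at 0.146–0.147 end to end), still, and clear of the worktop, with the onion, garlic and jar where they were. The gripper is clear of everything, so I'm handing in after a short extra settle.

Run:
```python
from h import *
pause(3); print(current_t()); print(finish_job())
```

```text
56.1333
the job is handed in; nothing more can be done
None
```

The job is handed in at 56 s: the hook sits in the bar's middle notch and the caddy hangs from its lower curl, level, still and clear of the worktop, though on the first approach the gripper touched the caddy's bail with about 10 N.

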